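# Change over the bench trays

### The job

The clay is done with and the wax tin is wanted next: push the part-open tray with the clay slab fully home, and then hook a fingertip behind the front lip of the shut tray with the round tin and draw it all the way out to its stop. Do it with the fingertips only: do not pinch the lips, leave the slab and the tin lying in their trays without lifting them, and leave the other things on the bench alone.

Things in the scene. Friction and masses are not known exactly. Their poses are not given: they have to be found in the camera images.
- clay_tray (a joint): slide of the clay tray in m: 0 = fully home, grows as the tray comes out towards the robot (runner's own -x); 0.110 = fully out against its stop. It starts part open, 0.060 to 0.095. Friction about 1.5 N, no spring; it stays where it is left.
- clay_lip_top (a point): middle of the top edge of the clay tray's front lip, 53.5 mm above the bench; moves with the tray. x points along the rails in the home direction, y across, z up. The lip is an upright plate 106 mm wide across the tray's front: outer face 5.5 mm on the robot's side of this point, inner face 3 mm behind it. Behind it the tray is open from above (see the lip body).
- clay_runner: fixed runner that carries the clay tray: plywood base 240 x 140 mm with two aluminium side rails (top 32 mm) and a grey hood 62 mm high over its rear 90 mm. Origin: centre of the base's underside on the bench; x along the rails away from the robot (tray comes out to -x), z up. The lip top lies at x = -116.5 mm when home.
- clay_lip: the upright lip plate of the clay tray; origin coincides with the runner's origin when home and shifts with the tray. Free space for a fingertip behind it: floor 38.5 mm below the lip's top, side walls 100 mm apart (tops 23 mm below the lip's top), a low cross rib 76 mm behind the lip (top 29 mm below the lip's top), hood edge 146 mm behind it when home.
- clay_front: the thin plate riveted on the outside of the clay tray's lip, 106 x 36 mm, ending 6.5 mm below the lip's top; origin as for the lip.
- clay_bay (a point): centre of the floor of the clay tray's rear bay (131 mm long, 100 mm wide, behind the low rib), moves with the tray.
- tin_tray (a joint): slide of the tin tray in m: 0 = fully home, grows as the tray comes out towards the robot (runner's own -x); 0.110 = fully out against its stop. It starts shut or nearly so, 0 to 0.020. Friction about 1.5 N, no spring; it stays where it is left.
- tin_lip_top (a point): middle of the top edge of the tin tray's front lip, 53.5 mm above the bench; moves with the tray. x points along the rails in the home direction, y across, z up. The lip is an upright plate 106 mm wide across the tray's front: outer face 5.5 mm on the robot's side of this point, inner face 3 mm behind it. Behind it the tray is open from above (see the lip body).
- tin_runner: fixed runner that carries the tin tray: plywood base 240 x 140 mm with two aluminium side rails (top 32 mm) and a grey hood 62 mm high over its rear 90 mm. Origin: centre of the base's underside on the bench; x along the rails away from the robot (tray comes out to -x), z up. The lip top lies at x = -116.5 mm when home.
- tin_lip: the upright lip plate of the tin tray; origin coincides with the runner's origin when home and shifts with the tray. Free space for a fingertip behind it: floor 38.5 mm below the lip's top, side walls 100 mm apart (tops 23 mm below the lip's top), a low cross rib 76 mm behind the lip (top 29 mm below the lip's top), hood edge 146 mm behind it when home.
- tin_front: the thin plate riveted on the outside of the tin tray's lip, 106 x 36 mm, ending 6.5 mm below the lip's top; origin as for the lip.
- tin_bay (a point): centre of the floor of the tin tray's rear bay (131 mm long, 100 mm wide, behind the low rib), moves with the tray.
- clay_slab: tan clay slab 61 x 69 x 21 mm, lying loose in the rear bay of the clay tray (the tray that stands part open); origin at the centre of its underside
- wax_tin: round tin with a dark green lid, 71 mm across, 35 mm high, standing loose in the rear bay of the tin tray (the shut tray), partly under the hood; origin at the centre of its underside
- sanding_block: bystander: brown sanding block 101 x 62 x 31 mm lying on the bench at the right; origin at its underside's centre
- wax_block: bystander: upright pale yellow wax block 48 x 48 x 75 mm on the bench at the left; origin at its underside's centre
- syringe: bystander: clear plastic syringe 111 x 40 x 20 mm lying on the bench between the two trays; origin at its underside's centre
Mind the look-alikes: they are no part of the job. Leave any purple look-alike of the wax_tin alone.

How it is judged (in metres and radians):
On the way, in this order (a step that is already met when the one before it is completed fails the run):
1. the clay slab's tray is pushed fully home (value of joint clay_tray below 0.005 m), for 0.2 s.
2. the tin's tray is drawn out to its stop (value of joint tin_tray above 0.103 m), for 0.2 s.
At the end, for the whole second after the job is handed in: the clay tray is home to within 6 mm, the tin tray is out to within 8 mm of its 110 mm stop, and the slab and the tin lie at rest on the floors of their trays, within 50 mm of the middle of the rear bay (value of joint clay_tray below 0.006 m and value of joint tin_tray above 0.102 m and horizontal distance between clay_slab and clay_bay below 0.05 m and horizontal distance between wax_tin and tin_bay below 0.05 m and height (world z) of each of clay_slab, wax_tin below 0.021 m and linear speed of each of clay_slab, wax_tin below 0.02 m/s); the robot touches nothing.
It fails at once if the clay tray is pinched: fingers press on the inside of its lip and on its front plate at once (contact force between the fingers and clay_front above 1.5 N and contact force between the fingers and clay_lip above 1.5 N).
It fails at once if the tin tray is pinched: fingers press on the inside of its lip and on its front plate at once (contact force between the fingers and tin_front above 1.5 N and contact force between the fingers and tin_lip above 1.5 N).
It fails at once if the clay slab or the tin is lifted (more than 15 mm) (height (world z) of any of clay_slab, wax_tin above 0.03 m).
It fails at once if the sanding block, wax block or syringe is moved by more than 20 mm (distance of any of sanding_block, wax_block, syringe from where it was at the start of the episode above 0.02 m).
It also fails if it takes over 45 s, if anything falls off the work surface, if the arm or the gripper's body presses on something with over 40 N, if the wrist force passes 120 N, or if a joint passes its speed limit or range.

### The arm

A 7-joint arm with a two-finger parallel gripper is mounted at the origin on a cart in front of the work surface, level with it; the furniture and walls round the work are solid. World frame = base frame: x ahead of the robot, y to its left, z up, the work surface at z = 0. Lengths are in mm, angles in rad, forces in N, time in s.
With the tool pointing down it reaches from about 400 to 875 mm from the base axis. Payload 4.4 kg.
Tool frame: the origin (TCP) lies at the very end of the fingers, on their centre line; the grasp point (between the pads) lies 19 mm behind it (ctrl.grasp_offset is the distance from the TCP to the grasp point, in mm); z points along the fingers, y is the line along which they close (so a half turn about z gives the same grasp; the last joint's range is limited). The gripper opens to 85 mm and grips with 20 to 120 N. Pads are 22 mm wide; open, the fingers measure 114 mm over their backs; the gripper's body (76 mm by 85 mm) begins 54 mm behind the grasp point. The pads swing forward as they close: fully open they stand 13 mm farther back than shut.
Start: joints at [1.272, 0.628, 0.038, 1.517, -0.027, 0.996, -0.02], TCP at [149.986, -632.473, 191.813] pointing down, gripper open.
Joint ranges: [-3.06, 3.06], [-0.37, 2.12], [-1.25, 1.32], [0.18, 2.47], [-1.1, 4.24], [0.23, 1.98], [-2.94, 2.94]. Speed limits (rad/s): [2.57, 2.57, 3.14, 3.14, 3.14, 3.14, 3.14].

### API

Orientations are given as [roll, pitch, yaw] about the fixed x, y, z axes, in that order (R = Rz(yaw) Ry(pitch) Rx(roll)).
In Python, from cell import status, cams, ctrl gives the robot as it stands.
- The arm moves only by the tool move_arm, never from a script. Its argument "plan" is a list of rows, each a list of 3 entries, a list of its own where there are three numbers: the shift along the world's x, y, z in mm, then the turn, a rotation vector about the world's x, y, z in degrees, then the opening, from 0 (shut) to 1 (fully open). In form: [[[x, y, z], [wx, wy, wz], gripper], ...]. A call has 1 to 10 rows; each row shifts and turns the commanded pose from where the row before left it; what a row does not reach is not made up. A row lasts 1/8 s, in which the tool goes at most 62.5 mm and 10.7 degrees, less where a joint would pass 70% of its speed; a pose out of reach is approached as far as the arm can. A call with a gripper value outside its range is refused whole. The fingers move at their own pace and stop on an object; the grip force is fixed at half the most. Time passes only in rows, so rows that do not move let the fingers close. It gives the time, the measured TCP pose, the force, the opening and the grip force at its end, in the units of the state.
- status.read_state(): the state, without advancing time (a new reading comes with each control period).
- cams.get_image(name): name is "scene" or "side" or "wrist"; returns the picture (400x640x3 uint8, blue, green, red); there is no depth.
- cams.camera_params(name): a dict with "K" (3x3 intrinsics, pixels), "pose" (4x4, takes a point from camera to world coordinates); the wrist camera has in their place "tool_from_camera" (4x4, takes a point from camera to tool coordinates, whose origin is the TCP and whose axes are the flange's). Camera axes: x right, y down, z forward; pixel columns grow to the right and rows downward; lengths in mm; the calibration is good to about 2 mm. The wrist camera is an equidistant fisheye: a pixel r from the principal point sees the ray r / f radians off the axis. A picture is of the moment at which its call begins: read the wrist's pose just before it. camera_params takes no time and is no camera call.
- ctrl.finish_job(): hands the job in; it is judged then, once.
The state is a dict: "clock": time; "qpos": joint angles; "qd": joint speeds; "tau": joint torques, N m; "eef_pos": TCP position; "tool_rot": TCP orientation; "force": force on the tool from outside, world axes, zero at the start; "torque": the same for the moment, N m; "width": finger opening in mm; "gripper_force": force on a finger pad.
Only numpy, scipy, OpenCV 4.12 (cv2) and the standard library are available. Lean on these libraries where they do the work, as an engineer would, in place of code of your own. Each camera call takes 0.05 s, during which the arm holds its last target. There are 200 camera calls.

## Working session

There is one attempt and no reset: what is moved stays moved. The work goes in short steps, Python scripts to look and compute and a tool call to move; the robot and the scene stay as the last step left them, time stands still between calls to the robot, and variables do not carry over. Pictures are saved under pics/ and viewed, at most 10 in all, crops included, and the job is handed in when it is done.

Besides the shell and the picture viewer there is one more tool, called after "Call:" in YAML: its name, and indented under it one key for each argument. move_arm: Moves the arm, as the interface text tells. Its arguments: {"type":"object","properties":{"plan":{"type":"array","items":{"type":"array"}}},"required":["plan"]}

```bash
mkdir -p pics
python3 - <<'E'
from cell import status,cams,ctrl
import cv2,numpy as np
s=status.read_state();print(s['clock'],s['eef_pos'],s['tool_rot'],s['width'])
for n in("scene","side"):
    cv2.imwrite(f"pics/{n}0.png",cams.get_image(n));p=cams.camera_params(n);print(n,p['K'],np.round(p['pose'],3).tolist())
p=cams.camera_params("wrist");print(p)
E
```

```text
0.0 [ 149.81943734 -631.76395737  190.86643377] [-3.13964963e+00  1.68438688e-05  2.32802491e-01] 85.72042683893068
scene [[382.3895733    0.         311.33386445]
 [  0.         382.3895733  201.50809962]
 [  0.           0.           1.        ]] [[-0.664, -0.491, 0.564, -61.97], [-0.748, 0.426, -0.509, 597.493], [0.01, -0.76, -0.65, 817.025], [0.0, 0.0, 0.0, 1.0]]
side [[448.69055555   0.         322.39404317]
 [  0.         448.69055555 197.79336418]
 [  0.           0.           1.        ]] [[-0.902, -0.258, 0.346, 139.185], [-0.431, 0.544, -0.72, 946.141], [-0.003, -0.799, -0.602, 879.838], [0.0, 0.0, 0.0, 1.0]]
{'K': array([[309.70691629,   0.        , 320.75882533],
       [  0.        , 309.70691629, 205.88620529],
       [  0.        ,   0.        ,   1.        ]]), 'tool_from_camera': array([[-6.07701999e-04, -9.46230706e-01, -3.23492011e-01,
         8.25714883e+01],
       [ 9.99999757e-01, -6.85200967e-04,  1.25679591e-04,
         9.52381569e-02],
       [-3.40578927e-04, -3.23491856e-01,  9.46230893e-01,
        -1.82088780e+02],
       [ 0.00000000e+00,  0.00000000e+00,  0.00000000e+00,
         1.00000000e+00]])}
```

View pics/scene0.png

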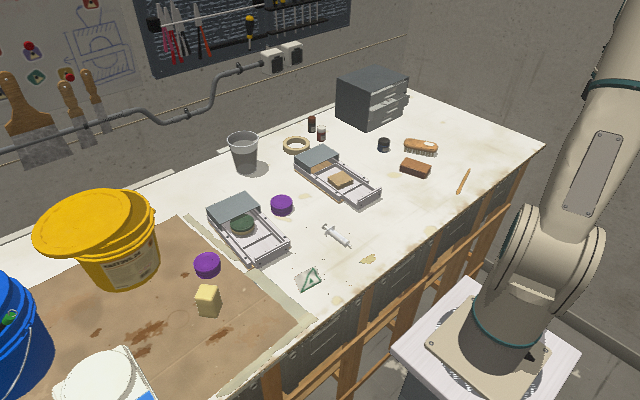

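View pics/side0.png

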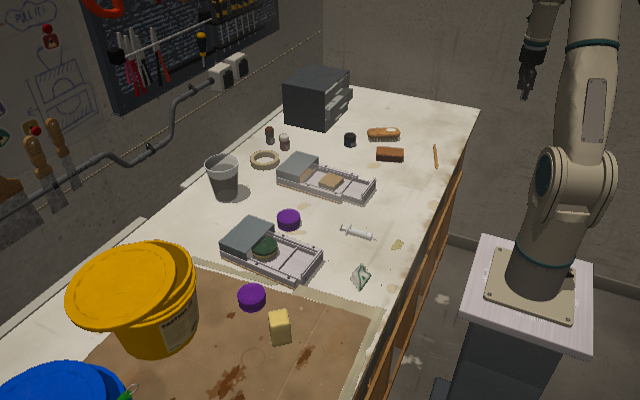

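The tin tray (green tin) is at scene (245,225) and side (270,250). The clay tray (tan slab) is at scene (340,178) and side (325,178), standing open. Look-alikes for the tin are the purple tins at scene (282,205) and (207,265). I choose the dark green one in the shut tray. The next view is close crops of both trays.

Run:
```python
import cv2,numpy as np
a=cv2.imread("pics/scene0.png");b=cv2.imread("pics/side0.png")
c=lambda im,x,y:cv2.resize(im[y:y+75,x:x+100],(400,300),interpolation=cv2.INTER_CUBIC)
# origins: scene clay 287,140 ; scene tin 200,187 ; side clay 280,140(+) ; side tin 228,210
o=np.vstack([np.hstack([c(a,288,140),c(a,200,192)]),np.hstack([c(b,280,143),c(b,228,212)])])
cv2.imwrite("pics/crops.png",o)
```

```text
(no output)
```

View pics/crops.png

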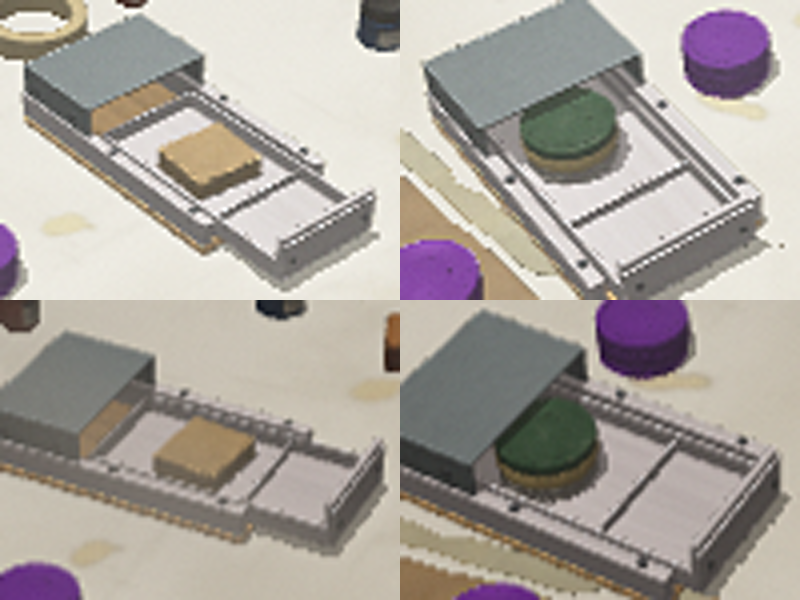

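Crops: clay lip top runs from scene (357.5,200.5) to (381.5,188), with the slab on the tray. The tin tray's lip top runs from scene (254.5,259) to (289.5,242), with the tin dark green as described. Now I triangulate.

```bash
cat > h.py <<'E'
from cell import status,cams,ctrl
import numpy as np,cv2
def ray(n,p):
    c=cams.camera_params(n);T=c['pose'];d=T[:3,:3]@np.linalg.inv(c['K'])@[p[0],p[1],1];return T[:3,3],d/np.linalg.norm(d)
def plane(n,p,z):
    o,d=ray(n,p);return o+d*(z-o[2])/d[2]
def tri(rs):
    A=sum(np.eye(3)-np.outer(d,d) for o,d in rs);b=sum((np.eye(3)-np.outer(d,d))@o for o,d in rs);return np.linalg.solve(A,b)
E
python3 - <<'E'
from h import *
P={'clay lipL':((357.5,200.5),(362,198.5),53.5),'clay lipR':((381.5,187.75),(375.5,178.5),53.5),
'clay hoodL':((309.25,166.75),(300,176),62),'clay hoodR':((339,154),(318.75,156.5),62),
'tin lipL':((254.5,259),(301.75,277),53.5),'tin lipR':((289.5,242),(322.5,250),53.5),
'tin hoodL':((221.25,223.5),(246,253.75),62),'tin hoodR':((260,205.75),(274.5,224),62)}
np.set_printoptions(precision=1,suppress=True)
m={}
for k,(a,b,z) in P.items():
    t=tri([ray('scene',a),ray('side',b)]);p,q=plane('scene',a,z),plane('side',b,z);m[k]=(p+q)/2;print(k,t,p,q)
for n in('clay','tin'):
    L=(m[n+' lipL']+m[n+' lipR'])/2;H=(m[n+' hoodL']+m[n+' hoodR'])/2
    a=H-L;print(n,'lip',L,'yaw',np.degrees(np.arctan2(a[1],a[0])),'len',np.hypot(*a[:2]),[np.degrees(np.arctan2(-(d:=m[n+e+'R']-m[n+e+'L'])[0]*-1,-d[1])) for e in(' lip',' hood')],[np.linalg.norm(m[n+e+'R']-m[n+e+'L']) for e in(' lip',' hood')])
E
```

```text
clay lipL [ 515.6 -118.5   38.5] [ 511.2 -112.2   53.5] [503.6 -90.3  53.5]
clay lipR [ 509.  -224.6   44.4] [ 504.1 -217.1   53.5] [ 503.6 -209.3   53.5]
clay hoodL [722.  -98.9  70.7] [ 734.3 -110.    62. ] [ 725.7 -106.4   62. ]
clay hoodR [ 724.5 -242.6   60.7] [ 723.8 -241.8   62. ] [ 723.  -239.8   62. ]
tin lipL [527.3 263.6  45.3] [525.5 264.   53.5] [519.9 274.4  53.5]
tin lipR [523.5 148.7  37.3] [512.8 156.9  53.5] [515.  165.4  53.5]
tin hoodL [693.6 261.2  53.7] [689.3 262.4  62. ] [684.8 271.4  62. ]
tin hoodR [679.8 134.6  61. ] [679.7 134.5  62. ] [678.4 136.4  62. ]
clay lip [ 505.6 -157.2   53.5] yaw -4.466710545632889 len 221.74200834094282 [np.float64(-1.8233652084683492), np.float64(-2.8375945689220714)] [np.float64(112.00442617742198), np.float64(132.7906863758568)]
tin lip [518.3 215.2  53.5] yaw -4.858711317326232 len 165.35005877898277 [np.float64(-4.680341875957921), np.float64(-3.4632821120054453)] [np.float64(108.41913286986393), np.float64(131.65568194936597)]
```

Call:
move_arm:
  plan:
    - [[30, 47, 0], [0, 0, -8], 0]
    - [[30, 47, 0], [0, 0, -8], 0]
    - [[30, 47, 0], [0, 0, 0], 0]
    - [[30, 47, 0], [0, 0, 0], 0]
    - [[30, 47, 0], [0, 0, 0], 0]
    - [[30, 47, 0], [0, 0, 0], 0]
    - [[30, 47, 0], [0, 0, 0], 0]
    - [[30, 47, 0], [0, 0, 0], 0]
    - [[30, 47, 0], [0, 0, 0], 0]
    - [[30, 47, 0], [0, 0, 0], 0]

```text
clock: 1.35
eef_pos: [450.7, -160.8, 191.7]
tool_rot: [3.142, 0.0, -0.047]
force: [1.0, -0.2, -0.3]
width: -0.1
gripper_force: 0.0
```

Take a wrist view here.

```bash
cat >> h.py <<'E'
from scipy.spatial.transform import Rotation as Ro
def wray(p,s):
    c=cams.camera_params('wrist');K=c['K'];M=c['tool_from_camera']
    v=np.array([(p[0]-K[0,2]),(p[1]-K[1,2])])/K[0,0];r=np.linalg.norm(v)
    d=np.r_[v/r*np.sin(r),np.cos(r)]
    R=Ro.from_euler('xyz',s['tool_rot']).as_matrix()
    return s['eef_pos']+R@M[:3,3],R@M[:3,:3]@d
def wplane(p,s,z):
    o,d=wray(p,s);return o+d*(z-o[2])/d[2]
def snap(name):
    import json
    s=status.read_state();cv2.imwrite(f'pics/{name}.png',cams.get_image('wrist'))
    json.dump({k:list(map(float,s[k])) for k in('eef_pos','tool_rot')},open(f'pics/{name}.json','w'))
E
python3 -c "
from h import *
snap('w1')"
```

```text
(no output)
```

View pics/w1.png

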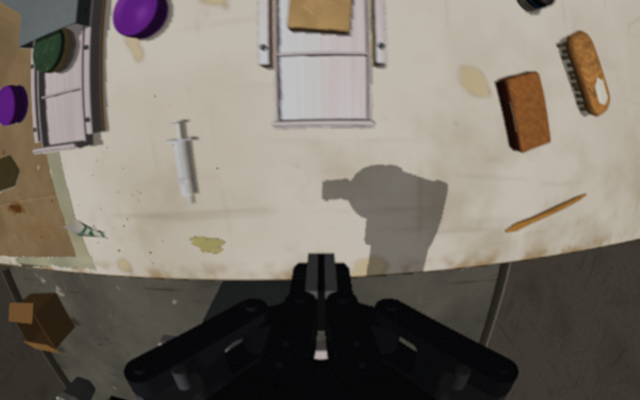

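The clay lip's top edge spans about (274,124) to (374,124) and the tin tray's lip spans about (34,151) to (77,147). The syringe is at (184,160), clear of both trays.

Run:
```python
from h import *
import json
s=json.load(open('pics/w1.json'))
np.set_printoptions(precision=1,suppress=True)
for p in [(274,124),(374,124),(34,151),(77,147)]: print(p,wplane(p,s,53.5))
W=lambda p:wray(p,s)
print('tri',tri([W((274,124)),ray('scene',(357.5,200.5)),ray('side',(362,198.5))]),tri([W((374,124)),ray('scene',(381.5,187.75)),ray('side',(375.5,178.5))]))
```

```text
(274, 124) [ 515.3 -116.    53.5]
(374, 124) [ 510.6 -219.2   53.5]
(34, 151) [528.6 256.1  53.5]
(77, 147) [520.1 154.4  53.5]
tri [ 514.  -114.7   41.7] [ 508.6 -221.5   46.3]
```

Call:
move_arm:
  plan:
    - [[4, -2, -55], [0, 0, 0], 0]
    - [[4, -2, -55], [0, 0, 0], 0]
    - [[2, -2, -55], [0, 0, 0], 0]
    - [[10, 0, 0], [0, 0, 0], 0]
    - [[8, 0, 0], [0, 0, 0], 0]
    - [[8, 0, 0], [0, 0, 0], 0]
    - [[8, 0, 0], [0, 0, 0], 0]

```text
clock: 2.28
eef_pos: [496.1, -168.8, 28.9]
tool_rot: [3.141, -0.004, -0.046]
force: [0.9, -0.0, 0.1]
width: -0.1
gripper_force: 0.0
```

Call:
move_arm:
  plan:
    - [[8, 0, -2], [0, 0, 0], 0]
    - [[10, -1, 0], [0, 0, 0], 0]
    - [[10, 0, 0], [0, 0, 0], 0]
    - [[10, -1, 0], [0, 0, 0], 0]
    - [[10, 0, 0], [0, 0, 0], 0]
    - [[8, -1, 0], [0, 0, 0], 0]

```text
clock: 3.02
eef_pos: [550.7, -171.4, 24.7]
tool_rot: [-3.141, -0.0, -0.046]
force: [0.0, -0.3, 0.8]
width: -0.2
gripper_force: 0.0
```

Call:
move_arm:
  plan:
    - [[4, 0, 0], [0, 0, 0], 0]
    - [[4, 0, 0], [0, 0, 0], 0]
    - [[4, 0, 0], [0, 0, 0], 0]

```text
clock: 3.4
eef_pos: [561.9, -171.5, 24.8]
tool_rot: [-3.142, 0.0, -0.047]
force: [0.5, 0.3, 0.4]
width: -0.1
gripper_force: 0.0
```

Run:
```python
from h import *
a=cams.get_image('scene');b=cams.get_image('side');snap('w2')
w=cv2.imread('pics/w2.png')
c=lambda im,x,y:cv2.resize(im[y:y+75,x:x+100],(400,300),interpolation=cv2.INTER_CUBIC)
cv2.imwrite('pics/c2.png',np.vstack([np.hstack([c(a,288,130),c(b,280,133)]),np.hstack([cv2.resize(w,(400,250)),np.zeros((250,400,3),np.uint8)])]))
```

```text
(no output)
```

View pics/c2.png

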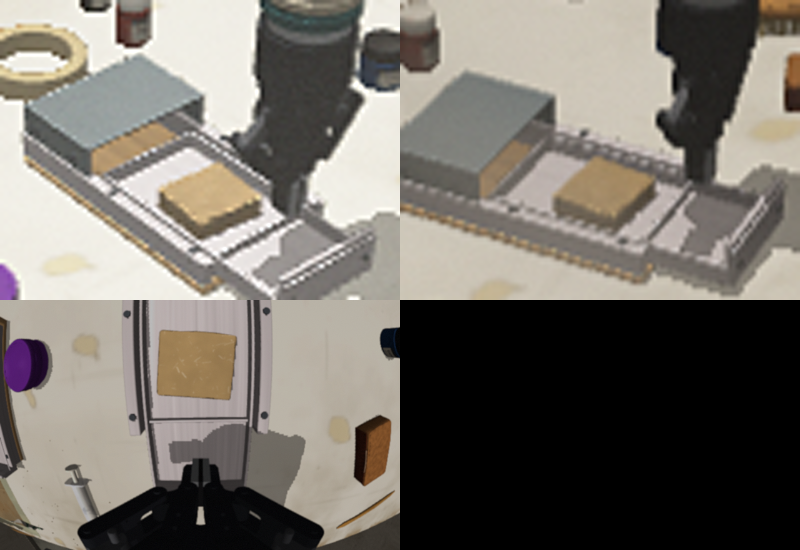

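The picture shows the tray unmoved and the fingertip at about scene (361,183), on or over the tray's front bay. I check where the measured TCP projects.

Run:
```python
from h import *
import json
np.set_printoptions(precision=1,suppress=True)
s=status.read_state();print(s['eef_pos'],s['force'],s['tool_rot'],s['qpos'])
def proj(n,X):
    c=cams.camera_params(n);T=np.linalg.inv(c['pose']);q=c['K']@(T[:3,:3]@X+T[:3,3]);return q[:2]/q[2]
for z in (0,25,50,100):
    X=np.r_[s['eef_pos'][:2],z];print(z,proj('scene',X),proj('side',X))
print('tip seen',tri([ray('scene',(360.5,184)),ray('side',(280+300/4,133+185/4))]))
def wp(X,s):
    c=cams.camera_params('wrist');M=c['tool_from_camera'];R=Ro.from_euler('xyz',s['tool_rot']).as_matrix()
    q=M[:3,:3].T@(R.T@(X-s['eef_pos'])-M[:3,3]);th=np.arctan2(np.hypot(*q[:2]),q[2]);return c['K'][:2,2]+c['K'][0,0]*th*q[:2]/np.hypot(*q[:2])
s2=json.load(open('pics/w2.json'));print('tcp in wrist',wp(np.array(s2['eef_pos']),s2))
# lip ends in w2 crop (152,487),(250?,487): lower-left image, scale 1.6, y offset 300
for p in [(152,482),(246,482),(150,418),(248,418)]:
    q=(p[0]*1.6,(p[1]-300)*1.6);print(q,wplane(q,s2,53.5),wplane(q,s2,15))
```

```text
[ 562.1 -171.4   24.8] [ 0.8 -0.  -0.1] [-3.1 -0.  -0. ] [ 0.2  0.8  0.1  1.8 -0.1  0.6 -1.3]
0 [357.1 197.7] [353.7 193.5]
25 [357.8 191.9] [354.  187.3]
50 [358.5 185.9] [354.3 181. ]
100 [359.9 173.5] [354.9 168. ]
tip seen [ 565.2 -184.7   48.5]
tcp in wrist [320.2 235.8]
(243.20000000000002, 291.2) [ 539.9 -123.4   53.5] [ 513.6 -110.3   15. ]
(393.6, 291.2) [ 535.8 -214.8   53.5] [ 508.4 -224.7   15. ]
(240.0, 188.8) [ 604.  -131.2   53.5] [ 593.8 -120.    15. ]
(396.8, 188.8) [ 600.2 -213.5   53.5] [ 588.9 -223.    15. ]
```

The seen tip is about 25 mm higher than the reported TCP, in both the wrist view and the two-camera fix. So the shut fingers passed over the lip. I feel for the tray floor gently to get the true tip height.

Call:
move_arm:
  plan:
    - [[0, 0, -5], [0, 0, 0], 0]
    - [[0, 0, -5], [0, 0, 0], 0]
    - [[0, 0, -5], [0, 0, 0], 0]
    - [[0, 0, -3], [0, 0, 0], 0]
    - [[0, 0, 0], [0, 0, 0], 0]

```text
clock: 4.18
eef_pos: [561.7, -171.4, 6.5]
tool_rot: [-3.141, 0.001, -0.047]
force: [-0.3, 0.4, 0.5]
width: 0.1
gripper_force: 0.0
```

The TCP reads 6.5, below the tray floor at 15, with no force. So the real tip is indeed higher. I continue.

Call:
move_arm:
  plan:
    - [[0, 0, -4], [0, 0, 0], 0]
    - [[0, 0, -4], [0, 0, 0], 0]
    - [[0, 0, -3], [0, 0, 0], 0]
    - [[0, 0, 0], [0, 0, 0], 0]

```text
clock: 4.68
eef_pos: [561.7, -171.4, -4.5]
tool_rot: [-3.141, 0.001, -0.046]
force: [0.6, -0.4, 0.5]
width: -0.1
gripper_force: 0.0
```

Call:
move_arm:
  plan:
    - [[0, 0, -3], [0, 0, 0], 0]
    - [[0, 0, -3], [0, 0, 0], 0]
    - [[0, 0, -2], [0, 0, 0], 0]
    - [[0, 0, 0], [0, 0, 0], 0]

```text
clock: 5.18
eef_pos: [561.8, -171.4, -12.4]
tool_rot: [-3.142, 0.0, -0.046]
force: [0.7, 0.7, 0.6]
width: 0.3
gripper_force: 0.0
```

Run:
```python
from h import *
a=cams.get_image('scene');b=cams.get_image('side')
c=lambda im,x,y:cv2.resize(im[y:y+75,x:x+100],(400,300),interpolation=cv2.INTER_CUBIC)
cv2.imwrite('pics/c3.png',np.hstack([c(a,308,140),c(b,300,143)]))
```

```text
(no output)
```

View pics/c3.png

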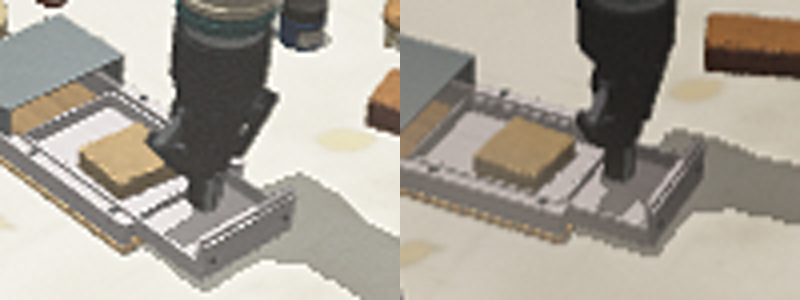

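The tip now stands at scene (359,193) and side (355,188.5), which gives z ≈ 20 at a reported -12. The true tip is therefore about 32 mm above the reported TCP. I lift out, back off in front of the lip and go lower.

Call:
move_arm:
  plan:
    - [[0, 0, 30], [0, 0, 0], 0]
    - [[0, 0, 30], [0, 0, 0], 0]
    - [[-20, 1, 0], [0, 0, 0], 0]
    - [[-40, 2, 0], [0, 0, 0], 0]
    - [[-40, 1, 0], [0, 0, 0], 0]
    - [[0, 0, 0], [0, 0, 0], 0]
    - [[0, 0, -30], [0, 0, 0], 0]
    - [[0, 0, -24], [0, 0, 0], 0]
    - [[0, 0, 0], [0, 0, 0], 0]

```text
clock: 6.4
eef_pos: [462.0, -167.1, -7.3]
tool_rot: [-3.141, 0.002, -0.046]
force: [1.3, -1.0, 0.3]
width: 0.2
gripper_force: 0.0
```

Call:
move_arm:
  plan:
    - [[10, 0, 0], [0, 0, 0], 0]
    - [[10, 0, 0], [0, 0, 0], 0]
    - [[8, 0, 0], [0, 0, 0], 0]
    - [[8, 0, 0], [0, 0, 0], 0]
    - [[8, -1, 0], [0, 0, 0], 0]

```text
clock: 7.02
eef_pos: [505.5, -168.0, -6.2]
tool_rot: [-3.141, 0.002, -0.046]
force: [-1.7, 0.7, 0.6]
width: -0.1
gripper_force: 0.9
```

Call:
move_arm:
  plan:
    - [[10, 0, 0], [0, 0, 0], 0]
    - [[10, -1, 0], [0, 0, 0], 0]
    - [[10, 0, 0], [0, 0, 0], 0]
    - [[8, -1, 0], [0, 0, 0], 0]
    - [[6, 0, 0], [0, 0, 0], 0]

```text
clock: 7.65
eef_pos: [550.5, -170.5, -6.3]
tool_rot: [3.142, -0.0, -0.046]
force: [-1.5, 1.0, 0.5]
width: 0.2
gripper_force: 0.9
```

Call:
move_arm:
  plan:
    - [[5, 0, 0], [0, 0, 0], 0]
    - [[4, 0, 0], [0, 0, 0], 0]
    - [[3, 0, 0], [0, 0, 0], 0]

```text
clock: 8.02
eef_pos: [562.0, -170.8, -6.3]
tool_rot: [3.141, 0.0, -0.047]
force: [-1.4, -0.5, -0.5]
width: -0.2
gripper_force: 0.8
```

Call:
move_arm:
  plan:
    - [[3, 0, 0], [0, 0, 0], 0]
    - [[3, 0, 0], [0, 0, 0], 0]
    - [[0, 0, 0], [0, 0, 0], 0]

```text
clock: 8.4
eef_pos: [566.4, -170.8, -6.3]
tool_rot: [3.141, 0.003, -0.047]
force: [-4.8, -1.4, 0.7]
width: -0.2
gripper_force: 2.4
```

Call:
move_arm:
  plan:
    - [[2, 0, 0], [0, 0, 0], 0]
    - [[2, 0, 0], [0, 0, 0], 0]
    - [[0, 0, 0], [0, 0, 0], 0]
    - [[0, 0, 0], [0, 0, 0], 0]

```text
clock: 8.9
eef_pos: [566.1, -170.7, -6.4]
tool_rot: [-3.141, 0.01, -0.048]
force: [-12.4, -0.5, 7.7]
width: -0.0
gripper_force: 6.0
```

The clay tray is at its stop: the force rose to 12 N with no further travel. I back off and go to the tin tray, standing in front of it for a close wrist look.

Call:
move_arm:
  plan:
    - [[-15, 0, 0], [0, 0, 0], 0]
    - [[-35, 0, 20], [0, 0, -2], 0]
    - [[-30, 0, 50], [0, 0, 0], 0]
    - [[0, 30, 50], [0, 0, 0], 0]
    - [[0, 58, 15], [0, 0, 0], 0]
    - [[0, 58, 0], [0, 0, 0], 0]
    - [[0, 58, 0], [0, 0, 0], 0]
    - [[0, 58, 0], [0, 0, 0], 0]
    - [[0, 58, 0], [0, 0, 0], 0]
    - [[0, 58, 0], [0, 0, 0], 0]

```text
clock: 10.15
eef_pos: [493.2, 210.7, 129.6]
tool_rot: [-3.139, -0.003, -0.081]
force: [1.1, -0.6, -0.1]
width: -0.0
gripper_force: 0.0
```

Call:
move_arm:
  plan:
    - [[0, 0, 0], [0, 0, 0], 0]

```text
clock: 10.28
eef_pos: [492.3, 215.5, 129.3]
tool_rot: [-3.136, -0.003, -0.071]
force: [-0.8, 0.2, -0.5]
width: 0.3
gripper_force: 0.0
```

```bash
python3 -c "
from h import *
snap('w3');a=cams.get_image('scene')
w=cv2.imread('pics/w3.png')
cv2.imwrite('pics/c4.png',np.vstack([w,cv2.resize(a[125:225,240:400],(320,200))[:, :].repeat(1,0) if 0 else np.hstack([cv2.resize(a[130:205,275:395],(320,200)),np.zeros((200,320,3),np.uint8)])]))
print(status.read_state()['eef_pos'])"
```

```text
[492.60510041 208.57656805 129.10838935]
```

View pics/c4.png

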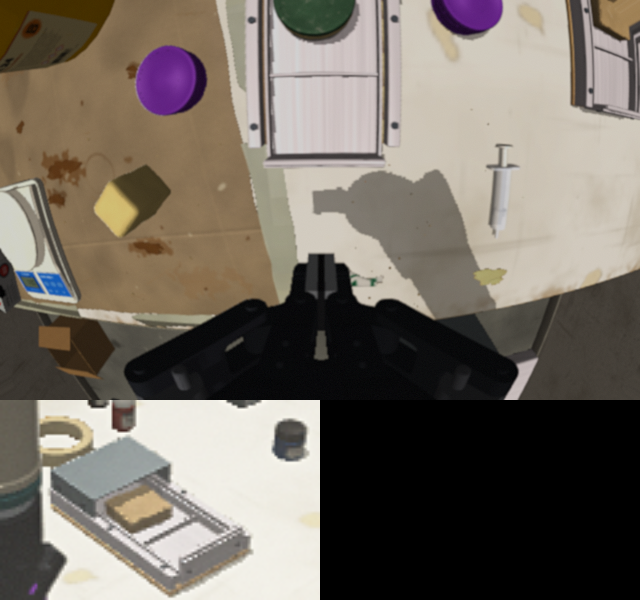

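The clay tray is fully home with its slab inside. In the wrist view the tin lip's top edge runs from (265,162) to (384,162), the rib is at row 75, and the green tin is behind it.

Run:
```python
from h import *
import json
np.set_printoptions(precision=1,suppress=True)
s=json.load(open('pics/w3.json'));print(s,status.read_state()['eef_pos'])
for p in [(265,162),(384,162)]: print(p,wplane(p,s,53.5))
for p in [(273,75),(379,75)]: print('rib',wplane(p,s,24.5))
print(tri([wray((265,162),s),ray('scene',(254.5,259)),ray('side',(301.75,277))]),tri([wray((384,162),s),ray('scene',(289.5,242)),ray('side',(322.5,250))]))
```

```text
{'eef_pos': [492.2869424593424, 215.45557926835102, 129.2690556998839], 'tool_rot': [-3.1361308780390367, -0.00266800150769253, -0.07122908611255796]} [492.6 208.6 129.1]
(265, 162) [529.9 260.6  53.5]
(384, 162) [522.8 159.1  53.5]
rib [605.9 251.1  24.5]
rib [599.4 154.6  24.5]
[528.2 262.7  44. ] [519.9 154.8  43.5]
```

Call:
move_arm:
  plan:
    - [[35, -2, 0], [0, 0, 0], 0]
    - [[35, -2, 0], [0, 0, 0], 0]
    - [[0, 0, 0], [0, 0, 0], 0]
    - [[0, 0, 0], [0, 0, 0], 0]

```text
clock: 10.88
eef_pos: [561.5, 201.9, 128.7]
tool_rot: [3.141, 0.001, -0.084]
force: [-0.5, 0.1, -0.0]
width: -0.2
gripper_force: 0.0
```

Call:
move_arm:
  plan:
    - [[0, 0, -40], [0, 0, 0], 0]
    - [[0, 0, -40], [0, 0, 0], 0]
    - [[0, 0, -30], [0, 0, 0], 0]
    - [[0, 0, -20], [0, 0, 0], 0]
    - [[0, 0, 0], [0, 0, 0], 0]
    - [[0, 0, 0], [0, 0, 0], 0]

```text
clock: 11.62
eef_pos: [562.7, 203.8, -0.1]
tool_rot: [-3.141, -0.002, -0.081]
force: [0.7, 0.3, 0.2]
width: 0.3
gripper_force: 0.0
```

Call:
move_arm:
  plan:
    - [[-10, 1, 0], [0, 0, 0], 0]
    - [[-8, 1, 0], [0, 0, 0], 0]
    - [[-8, 0, 0], [0, 0, 0], 0]
    - [[-8, 1, 0], [0, 0, 0], 0]
    - [[-8, 0, 0], [0, 0, 0], 0]

```text
clock: 12.25
eef_pos: [520.2, 206.9, -0.9]
tool_rot: [-3.141, -0.001, -0.081]
force: [2.2, -0.6, 0.6]
width: -0.3
gripper_force: 0.9
```

Contact is made (2 N); I draw on.

Call:
move_arm:
  plan:
    - [[-10, 1, 0], [0, 0, 0], 0]
    - [[-10, 1, 0], [0, 0, 0], 0]
    - [[-10, 0, 0], [0, 0, 0], 0]
    - [[-10, 1, 0], [0, 0, 0], 0]
    - [[-10, 1, 0], [0, 0, 0], 0]
    - [[-8, 0, 0], [0, 0, 0], 0]
    - [[-6, 1, 0], [0, 0, 0], 0]

```text
clock: 13.12
eef_pos: [455.2, 211.3, -1.3]
tool_rot: [3.141, 0.001, -0.081]
force: [1.6, -2.1, -0.1]
width: -0.1
gripper_force: 0.9
```

Call:
move_arm:
  plan:
    - [[-4, 0, 0], [0, 0, 0], 0]
    - [[-4, 0, 0], [0, 0, 0], 0]
    - [[-4, 0, 0], [0, 0, 0], 0]
    - [[0, 0, 0], [0, 0, 0], 0]

```text
clock: 13.62
eef_pos: [444.6, 211.9, -1.1]
tool_rot: [-3.141, -0.001, -0.081]
force: [3.9, 1.3, -1.7]
width: 0.2
gripper_force: 1.5
```

Call:
move_arm:
  plan:
    - [[-3, 0, 0], [0, 0, 0], 0]
    - [[-3, 0, 0], [0, 0, 0], 0]
    - [[0, 0, 0], [0, 0, 0], 0]
    - [[0, 0, 0], [0, 0, 0], 0]

```text
clock: 14.12
eef_pos: [444.9, 212.1, -0.7]
tool_rot: [-3.138, -0.011, -0.084]
force: [12.4, -1.8, -7.3]
width: 0.1
gripper_force: 6.2
```

It's at the stop: 12 N and no further travel. I unhook by going forward, then up and away.

Call:
move_arm:
  plan:
    - [[12, -1, 0], [0, 0, 0], 0]
    - [[16, -1, 0], [0, 0, 0], 0]
    - [[0, 0, 0], [0, 0, 0], 0]
    - [[0, 0, 30], [0, 0, 0], 0]
    - [[0, 0, 50], [0, 0, 0], 0]
    - [[0, 0, 60], [0, 0, 0], 0]
    - [[0, -50, 30], [0, 0, 0], 0]
    - [[0, -50, 0], [0, 0, 0], 0]
    - [[0, 0, 0], [0, 0, 0], 0]

```text
clock: 15.25
eef_pos: [464.0, 105.3, 169.0]
tool_rot: [3.14, 0.002, -0.088]
force: [0.1, 0.8, -0.4]
width: -0.1
gripper_force: 0.0
```

Run:
```python
from h import *
a=cams.get_image('scene');b=cams.get_image('side');s=status.read_state();print(s['eef_pos'],s['force'])
c=lambda im,x,y:cv2.resize(im[y:y+150,x:x+200],(400,300),interpolation=cv2.INTER_CUBIC)
cv2.imwrite('pics/c5.png',np.hstack([c(a,190,130),c(b,215,145)]))
```

```text
[464.50081651 109.67819604 168.52875448] [-0.90041314  1.36337451  0.14883488]
```

View pics/c5.png

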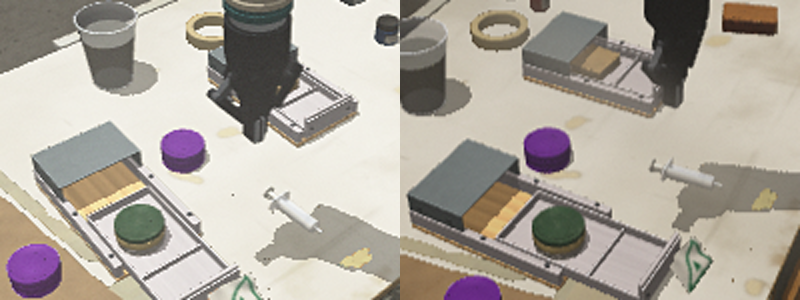

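The tin tray is fully out with the tin at crop (138,228) in its bay. The clay tray is home, the syringe is unmoved, and the arm is clear.

```bash
python3 -c "
from cell import ctrl
print(ctrl.finish_job())"
```

```text
the job is handed in; nothing more can be done
None
```

The job is handed in: the clay tray is pushed home to its stop and the tin tray drawn out to its stop, with the slab and tin lying in their trays and the arm clear; my first push passed over the clay lip because the real fingertip sits about 32 mm above the reported TCP, and the hand-in returned no verdict.

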